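# File the open slide box in its rack

### The arm

A 6-joint arm with a two-finger parallel gripper is mounted at the origin on a cart in front of the work surface, level with it; the furniture and walls round the work are solid. World frame = base frame: x ahead of the robot, y to its left, z up, the work surface at z = 0. Lengths are in m, angles in rad, forces in N, time in s.
With the tool pointing down it reaches from about 0.375 to 0.75 m from the base axis. Payload 9 kg.
Tool frame: the origin (TCP) lies on the mounting face of the last link; the fingertips stand 173 mm ahead of it and the grasp point (between the pads) lies 155 mm ahead of it (pinch_z is the distance from the TCP to the grasp point, in m); z points along the fingers, y is the direction in which the jaws open and shut (so a half turn about z gives the same grasp; the last joint's range is limited). The gripper opens to 85 mm and grips with 20 to 120 N. Pads are 22 mm wide; open, the fingers measure 114 mm over their backs; the gripper's body (76 mm by 85 mm) begins 54 mm behind the grasp point. The pads swing forward as they close: fully open they stand 13 mm farther back than shut.
Start: joints at [0.997, 0.104, 0.097, 1.564, 0, 1.353], TCP at [0.209, 0.562, 0.405] pointing down, gripper open.
Joint ranges: [-2.99, 2.99], [-0.84, 1.86], [-1.1, 1.16], [-1.84, 2.11], [-1.51, 1.56], [-3.14, 3.14]. Speed limits (rad/s): [2.22, 2.22, 2.57, 3.14, 3.14, 3.14].

### API

Orientations are given as a unit quaternion [x, y, z, w].
In Python, from bench import * gives the robot as it stands. The module is installed in compiled form; this text tells all that it offers.
- The arm moves only by the tool send_rows, never from a script. Its argument "series" is a list of rows, each a list of 7 numbers: the shift along the tool's x, y, z each as a share of 100 cm, from -1 to 1, then the turn, a rotation vector about the tool's x, y, z each as a share of pi rad, from -1 to 1, then the opening, from 0 (shut) to 1 (fully open). In form: [[tx, ty, tz, rx, ry, rz, claw], ...]. A call has 1 to 20 rows; each row shifts and turns the commanded pose from where the row before left it, along the tool's axes as they then stand; what a row does not reach is not made up. A row lasts 1/10 s, in which the tool goes at most 50 mm and 8.59 degrees, less where a joint would pass 70% of its speed; a pose out of reach is approached as far as the arm can. A call with a number of a shift or a turn outside -1 to 1 is refused whole. A call with a gripper value outside its range is refused whole. The fingers move at their own pace and stop on an object; "squeeze" is the grip in N (left out, the last holds). Time passes only in rows, so rows that do not move let the fingers close. It gives the time, the measured TCP pose, the force and the opening at its end, in the units of the state.
- get_obs(): the state, without advancing time (a new reading comes with each control period).
- camera(name): name is "scene" or "top" or "wrist"; returns a dict with "img" (420x560x3 uint8, blue, green, red), "camera_matrix" (3x3 intrinsics, pixels), "k1" (the pictures are not rectified: a ray, as slopes to the right and down, at radius r is drawn at 1 + k1 r^2 times it, then the intrinsics apply), "world_to_cam" (4x4, takes a point from world to camera coordinates). Camera axes: x right, y down, z forward; pixel columns grow to the right and rows downward; lengths in m; the calibration is good to about 2 mm. A picture is of the moment at which its call begins. There is no depth.
- job_done(): hands the job in, once; it reports no verdict.
Trained networks look in the newest picture that a camera, given by its name, has taken for a name from the list of things; names that differ only in an ending like _2 or _b are one class to them, and where a whole thing is asked for, a point or a joint stands for the part that bears it (a point fixed in the world has none). Each returns a list of dicts, best first, with "p" (0 to 1); they miss things now and then, are a little off and sometimes report something else, mostly with a low value. They report only what shows in the picture. A call takes as long as a camera call.
- recognise(camera, label): "rect" ([centre column, centre row, width, height] in pixels, round what is visible of it).
- landmark_of(camera, label): "centre" ([column, row] in pixels: a listed point, or the origin of a listed thing).
The state is a dict: "time_s": time; "joint_pos": joint angles; "qd": joint speeds; "joint_torque": joint torques, N m; "tool_pos": TCP position; "tool_rot": TCP orientation; "ft_force": force on the tool from outside, world axes, zero at the start; "moment": the same for the moment, N m; "gripper_width": finger opening in m.
Only numpy, scipy, OpenCV 4.12 (cv2) and the standard library are available. Lean on these libraries where they do the work, as an engineer would, in place of code of your own. Each camera call takes 0.05 s, during which the arm holds its last target.

### The job

Shut the lid of the open slide box, then push the box along the bench into the empty bay of the filing rack, until it stands square and fully home against the back wall. Only nudge and push with the fingers: do not pinch, lift or carry anything. Leave the two boxes already filed and the other things on the bench as they are.

Things in the scene. Friction and masses are not known exactly. Their poses are not given: they have to be found in the camera images.
- slide_box: the open blue slide box in front of the rack, about 0.2 kg, loose: 98 mm wide (its y), 30 mm high shut, tray below the lid 21 mm high. Origin: centre of the underside; +x points to the hinged back (back face x = +43 mm, front wall x = -39 mm; a catch 16 mm wide in the middle of the front reaches -43 mm), +y to its left, z up. The side faces are at y = +-49 mm.
- slide_box_lid (a joint): lid angle: 0 shut, 1.83 rad leaning fully back. Hinge along y at x = +44 mm, z = 21 mm of the box. The lid is 82 mm from hinge to edge, 98 mm wide, 9 mm deep; open, its edge is about 100 mm above the bench and 22 mm behind the hinge. It swings freely: pushed forward past upright it falls shut by itself in 1 to 3 s, left behind upright it falls back.
- box_rack: steel rack fixed to the bench: three bays along its y, 112 mm apart, open in front (its -x) and above, no floor. Origin: on the bench, the place of a box's origin when home in the middle bay; +x to the back wall (inner face x = +44 mm, 52 mm high). Bays are 104 mm wide between dividers 8 mm thick, 24 mm high, with round front ends at x = -22 mm. A box at home stands out 17 mm in front of them.
- bay_felt: thin grey felt lining, 80 x 94 mm, lying flat on the bench in the one empty bay (any of the three); it has no edge to catch on. Origin: the place of the slide box's origin when the box is fully home and centred in this bay; axes as the rack's.
- filed_box_a: closed blue slide box of the same kind, 0.3 kg, loose, already filed in another bay; origin: centre of its underside, axes as the open box's
- filed_box_b: closed blue slide box of the same kind, 0.3 kg, loose, already filed in another bay; origin: centre of its underside, axes as the open box's
- staining_jar: glass staining jar with knobbed lid, 55 mm across, 114 mm high, near the right edge of the bench; origin: centre of the underside
- beaker: small beaker, 52 mm across, 65 mm high, near the right edge of the bench; origin: centre of the underside
- forceps_curved: steel forceps, 126 mm long (its y), lying behind the rack; origin: centre of the underside
- mould_stack: stack of small steel embedding moulds, 30 x 39 x 22 mm, front left of the box, beside the fixed flotation bath (the bath is up to 230 mm high; its right side stands at y = 0.19 m, for x from 0.19 to 0.61 m); origin: centre of the underside
- cassette: tissue cassette with wax block, 40 x 28 x 11 mm, behind the rack; origin: centre of the underside
- petri_dish: petri dish, 57 mm across, 12 mm high, behind the rack; origin: centre of the underside

How it is judged:
On the way:
1. the lid is shut while the box is still in front of the rack (value of joint slide_box_lid below 0.06 rad and x of slide_box in the frame of box_rack below -0.06 m), for 0.2 s.
At the end, for the whole second after the job is handed in: the lid is shut (under 0.06 rad) and the box stands flat and at rest in the empty bay, within 4 mm of fully home, within 6 mm of the bay's middle line and square to it within 0.06 rad (value of joint slide_box_lid below 0.06 rad and x of slide_box in the frame of bay_felt between -0.004 and 0.004 m and y of slide_box in the frame of bay_felt between -0.006 and 0.006 m and angle between the x axis of slide_box and the x axis of bay_felt, either way round below 0.06 rad and angle between slide_box's own z axis and vertical below 0.03 rad and height (world z) of slide_box below 0.004 m and linear speed of slide_box below 0.01 m/s); the robot touches nothing.
It fails at once if the slide box is lifted (12 mm) or tipped (0.25 rad) (height (world z) of slide_box above 0.012 m or angle between slide_box's own z axis and vertical above 0.25 rad).
It fails at once if a filed box is shifted by more than 10 mm (distance of any of filed_box_a, filed_box_b from where it was at the start of the episode above 0.01 m).
It fails at once if another thing on the bench is moved by more than 15 mm (distance of any of staining_jar, beaker, forceps_curved, mould_stack, cassette, petri_dish from where it was at the start of the episode above 0.015 m).
It also fails if it takes over 72 s, if anything falls off the work surface, if the arm or the gripper's body presses on something with over 40 N, if the wrist force passes 120 N, or if a joint passes its speed limit or range.

## Working session

There is one attempt and no reset: what is moved stays moved. The work goes in short steps, Python scripts to look and compute and a tool call to move; the robot and the scene stay as the last step left them, time stands still between calls to the robot, and variables do not carry over. Pictures are saved under pics/ and viewed, and the job is handed in when it is done.

Besides the shell and the picture viewer there is one more tool, called after "Request:" as name(argument=value, ...), one argument or row to a line, values as JSON. send_rows: Moves the arm, as the interface text tells. Its arguments: {"type":"object","properties":{"series":{"type":"array","items":{"type":"array","items":{"type":"number","minimum":-1,"maximum":1}}},"squeeze":{"type":"number"}},"required":["series"]}

```bash
mkdir -p pics
cat > h.py <<'E'
from bench import *
import numpy as np, cv2
from scipy.spatial.transform import Rotation as R
def px2w(c,uv,z):
    K=np.array(c["camera_matrix"]);T=np.array(c["world_to_cam"]);k=c["k1"]
    d=np.array([(uv[0]-K[0,2])/K[0,0],(uv[1]-K[1,2])/K[1,1]]);s=d.copy()
    for _ in range(30): s=d/(1+k*(s@s))
    r=T[:3,:3].T@np.array([s[0],s[1],1]);o=-T[:3,:3].T@T[:3,3]
    return o+r*(z-o[2])/r[2]
def w2px(c,p):
    K=np.array(c["camera_matrix"]);T=np.array(c["world_to_cam"]);k=c["k1"]
    q=T[:3,:3]@np.array(p)+T[:3,3];s=q[:2]/q[2];s=s*(1+k*(s@s))
    return np.array([K[0,0]*s[0]+K[0,2],K[1,1]*s[1]+K[1,2]])
E
python3 - <<'E'
from h import *
o=get_obs();print(o)
for n in ["scene","top","wrist"]:
    c=camera(n);cv2.imwrite(f"pics/{n}0.png",c["img"])
    print(n,c["k1"],c["camera_matrix"],-np.array(c["world_to_cam"])[:3,:3].T@np.array(c["world_to_cam"])[:3,3])
    if n!="wrist":
        for l in ["slide_box","box_rack","bay_felt","filed_box_a","mould_stack","staining_jar","beaker"]:
            for d in landmark_of(n,l)[:3]: print(l,d,px2w(c,d["centre"],0).round(4))
E
```

```text
{'time_s': 0.0, 'joint_pos': array([ 9.97311855e-01,  1.04669319e-01,  9.64854990e-02,  1.56387795e+00,
       -2.27309349e-06,  1.35311967e+00]), 'qd': array([-6.11542304e-04,  2.37976336e-05, -3.30586604e-04, -1.03075501e-03,
        7.17439714e-04,  3.05665201e-04]), 'joint_torque': array([-1.24210386e-03, -5.56932807e+01,  5.03645647e+01,  1.69044756e-02,
       -3.56632381e-04, -2.61728900e-06]), 'tool_pos': array([0.20893089, 0.56234072, 0.40394866]), 'tool_rot': array([ 1.76966920e-01,  9.84216596e-01, -5.84296205e-04, -2.42766616e-04]), 'ft_force': array([-0.24097159, -0.03137149,  0.44035322]), 'moment': array([ 0.02658514, -0.02199128, -0.01612696]), 'gripper_width': 0.08493193645672653}
scene -0.02352266450256607 [[428.14251771   0.         280.29334268]
 [  0.         428.14251771 209.34403723]
 [  0.           0.           1.        ]] [-0.06677753 -0.18443795  0.76147263]
slide_box {'centre': [295.3, 265.3], 'p': 0.81} [ 0.4778 -0.1258  0.    ]
slide_box {'centre': [154.2, 294.7], 'p': 0.54} [0.3623 0.1533 0.    ]
slide_box {'centre': [303.2, 174.3], 'p': 0.22} [ 0.7718
[... 724 characters left out ...]
        0.           1.        ]] [ 0.51907066 -0.07903923  1.16858928]
bay_felt {'centre': [230.4, 194.4], 'p': 0.77} [0.6258 0.018  0.    ]
filed_box_a {'centre': [316.3, 197.4], 'p': 0.85} [ 0.6124 -0.2062  0.    ]
filed_box_a {'centre': [275.7, 195.6], 'p': 0.7} [ 0.6198 -0.1001  0.    ]
mould_stack {'centre': [179.4, 296.1], 'p': 0.5} [0.3676 0.1534 0.    ]
staining_jar {'centre': [368.1, 245.2], 'p': 0.63} [ 0.4841 -0.3373  0.    ]
beaker {'centre': [369.3, 274.0], 'p': 0.6} [ 0.4097 -0.3374  0.    ]
wrist -0.02982502051977685 [[376.93515906   0.         284.0349792 ]
 [  0.         376.93515906 211.76100509]
 [  0.           0.           1.        ]] [0.14887594 0.58571213 0.37301251]
```

View pics/scene0.png

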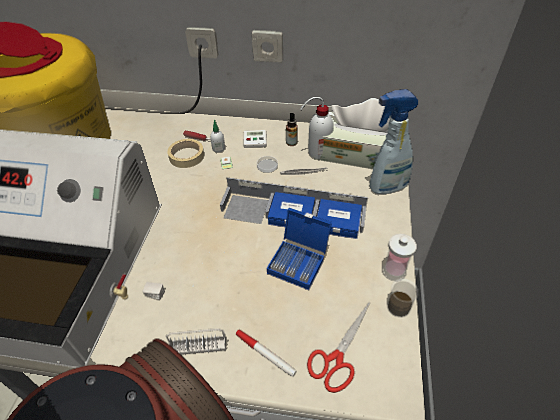

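View pics/top0.png

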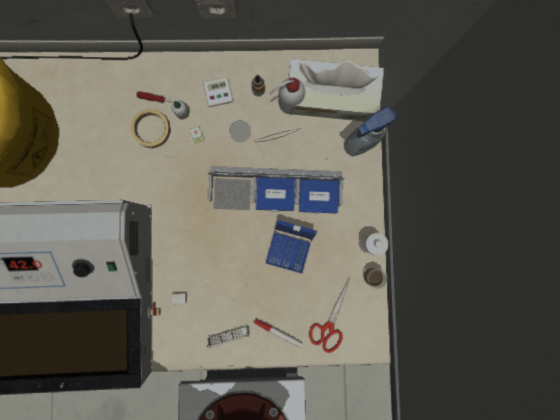

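Run:
```python
import cv2
a=cv2.imread("pics/top0.png")[155:285,195:355];cv2.imwrite("pics/top0c.png",cv2.resize(a,None,fx=5,fy=4.6,interpolation=3)[:600])
a=cv2.imread("pics/scene0.png")[165:300,205:375];cv2.imwrite("pics/scene0c.png",cv2.resize(a,None,fx=4.4,fy=4.4,interpolation=3)[:600])
```

```text
(no output)
```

View pics/top0c.png

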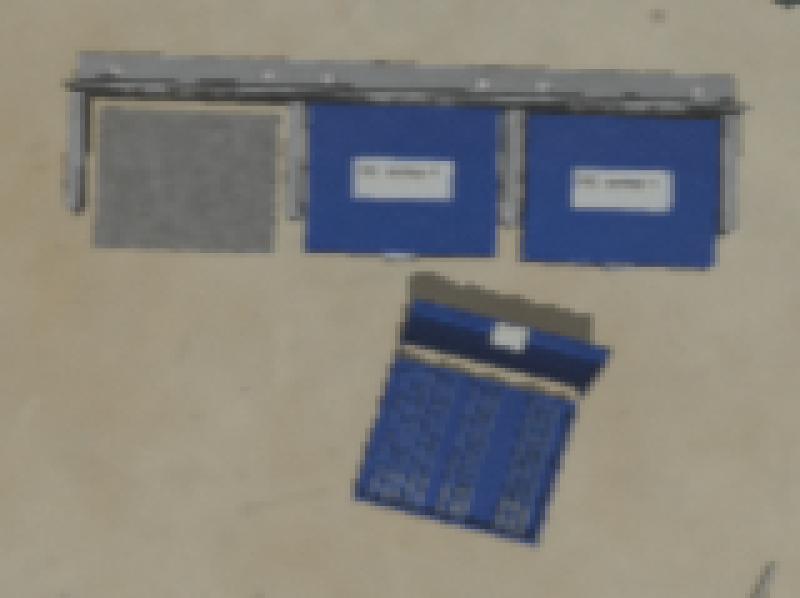

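View pics/scene0c.png

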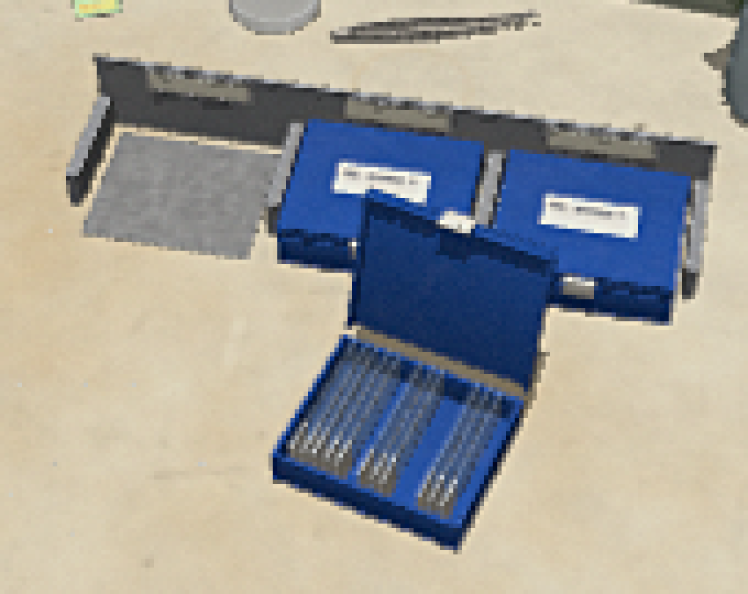

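Run:
```python
from h import *
c=camera("top");s=camera("scene")
f=lambda u,v:(195+(u+.5)/5-.5,155+(v+.5)/4.6-.5)
g=lambda u,v:(205+(u+.5)/4.4-.5,165+(v+.5)/4.4-.5)
def rep(name,cam,fn,pts,z):
    P=np.array([px2w(cam,fn(*p),z) for p in pts])[:,:2]
    print(name,P.round(4).tolist(),"c",P.mean(0).round(4),"yaw(y edges)",[round(float(np.arctan2(-(a-b)[0],(a-b)[1])),3) for a,b in((P[0],P[1]),(P[3],P[2]))],"yaw(x)",[round(float(np.arctan2((a-b)[1],(a-b)[0])),3) for a,b in((P[0],P[3]),(P[1],P[2]))],
     "sizes",np.linalg.norm(P-np.roll(P,-1,0),axis=1).round(4))
rep("felt top",c,f,[(102,108),(280,114),(273,252),(93,246)],0)
rep("felt scn",s,g,[(124,133),(285,155),(247,258),(83,235)],0)
rep("tray top",c,f,[(395,352),(578,403),(536,535),(357,490)],.021)
rep("tray scn",s,g,[(347,335),(525,402),(463,524),(274,456)],.021)
rep("fa top",c,f,[(307,103),(503,110),(496,257),(305,249)],.03)
rep("fb top",c,f,[(524,112),(720,119),(713,267),(522,262)],.03)
rep("traybottomfront scn",s,g,[(274,478),(459,549),(459,549),(274,478)],0)
```

```text
felt top [[0.6695, 0.0571], [0.6639, -0.0355], [0.5854, -0.03], [0.5912, 0.0633]] c [0.6275 0.0137] yaw(y edges) [-0.06, -0.062] yaw(x) [-0.079, -0.07] sizes [0.0928 0.0787 0.0935 0.0785]
felt scn [[0.6708, 0.0578], [0.6663, -0.0367], [0.5869, -0.0294], [0.5907, 0.0622]] c [0.6287 0.0135] yaw(y edges) [-0.048, -0.041] yaw(x) [-0.055, -0.091] sizes [0.0946 0.0797 0.0917 0.0802]
tray top [[0.527, -0.0919], [0.4962, -0.1847], [0.424, -0.161], [0.4513, -0.0706]] c [ 0.4746 -0.1271] yaw(y edges) [-0.32, -0.293] yaw(x) [-0.275, -0.317] sizes [0.0978 0.076  0.0945 0.0787]
tray scn [[0.5251, -0.093], [0.4958, -0.1852], [0.4215, -0.1626], [0.4468, -0.0693]] c [ 0.4723 -0.1275] yaw(y edges) [-0.307, -0.264] yaw(x) [-0.294, -0.296] sizes [0.0967 0.0777 0.0966 0.0818]
fa top [[0.666, -0.0506], [0.6597, -0.1505], [0.5781, -0.1446], [0.585, -0.0476]] c [ 0.6222 -0.0983] yaw(y edges) [-0.063, -0.071] yaw(x) [-0.037, -0.072] sizes [0.1001 0.0818 0.0973 0.0811]
fb top [[0.6583, -0.1612], [0.6519, -0.2613], [0.5697, -0.255], [0.575, -0.1577]] c [ 0.6137 -0.2088] yaw(y edges) [-0.064, -0.054] yaw(x) [-0.041, -0.077] sizes [0.1004 0.0825 0.0974 0.0834]
traybottomfront scn [[0.4485, -0.0683], [0.4213, -0.1616], [0.4213, -0.1616], [0.4485, -0.0683]] c [ 0.4349 -0.1149] yaw(y edges) [-0.284, -0.284] yaw(x) [0.0, 0.0] sizes [0.0972 0.     0.0972 0.    ]
```

Request:
send_rows(
  series=[
    [0,0,-0.04,0,0,-0.019,0],
    [0,0,-0.02,0,0,0,0],
    [-0.031,-0.0323,0,0,0,0,0],
    [-0.031,-0.0323,0,0,0,0,0],
    [-0.031,-0.0323,0,0,0,0,0],
    [-0.031,-0.0323,0,0,0,0,0],
    [-0.031,-0.0323,0,0,0,0,0],
    [-0.031,-0.0323,0,0,0,0,0],
    [-0.031,-0.0323,0,0,0,0,0],
    [-0.031,-0.0323,0,0,0,0,0],
    [-0.031,-0.0323,0,0,0,0,0],
    [-0.031,-0.0323,0,0,0,0,0],
    [-0.031,-0.0323,0,0,0,0,0],
    [-0.031,-0.0323,0,0,0,0,0],
    [-0.031,-0.0323,0,0,0,0,0],
    [-0.031,-0.0323,0,0,0,0,0],
    [-0.031,-0.0323,0,0,0,0,0],
    [-0.031,-0.0323,0,0,0,0,0],
    [-0.031,-0.0323,0,0,0,0,0],
    [-0.031,-0.0323,0,0,0,0,0],
  ],
)

```text
time_s: 2.95
tool_pos: [0.5736, -0.1583, 0.4647]
tool_rot: [0.148, 0.989, 0.0, 0.0]
ft_force: [0.7, 0.1, 0.8]
gripper_width: 0.0001
```

Request:
send_rows(
  series=[
    [0,0,0.042,0,0,0,0],
    [0,0,0.042,0,0,0,0],
    [0,0,0.042,0,0,0,0],
    [0,0,0.042,0,0,0,0],
    [0,0,0.04,0,0,0,0],
    [0,0,0,0,0,0,0],
  ],
)

```text
time_s: 3.55
tool_pos: [0.5709, -0.1554, 0.2507]
tool_rot: [0.148, 0.989, 0.002, -0.004]
ft_force: [-1.1, 0.2, 0.3]
gripper_width: -0.0004
```

Run:
```python
from h import *
c=camera("scene");a=c["img"][120:300,180:420];cv2.imwrite("pics/s1.png",cv2.resize(a,None,fx=3.3,fy=3.3,interpolation=3))
print(get_obs()["tool_pos"])
```

```text
[ 0.57195781 -0.15589368  0.25457603]
```

View pics/s1.png

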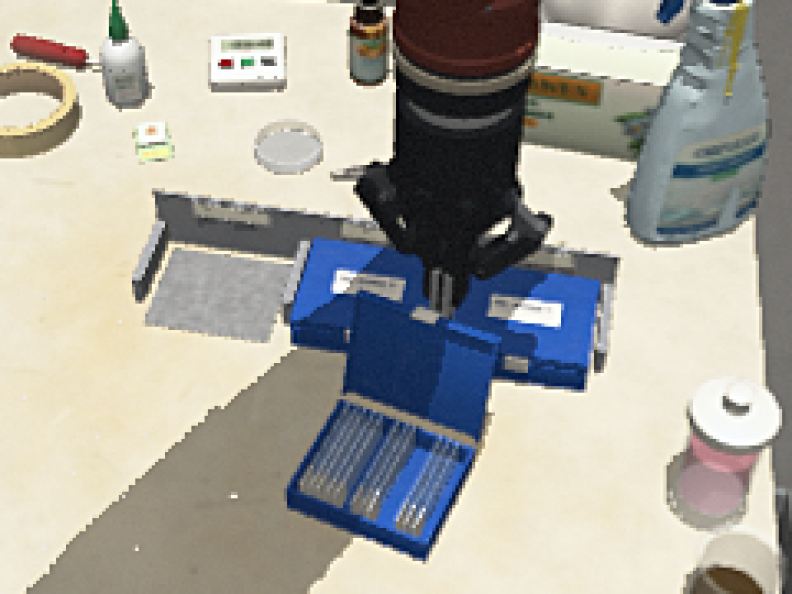

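Request:
send_rows(
  series=[
    [0.012,0,0,0,0,0,0],
    [0.012,0,0,0,0,0,0],
    [0.012,0,0,0,0,0,0],
    [0.012,0,0,0,0,0,0],
    [0.012,0,0,0,0,0,0],
    [0.012,0,0,0,0,0,0],
    [0.006,0,0,0,0,0,0],
    [0,0,0,0,0,0,0],
    [0,0,0,0,0,0,0],
    [-0.02,0,-0.02,0,0,0,0],
    [0,0,-0.04,0,0,0,0],
    [0,0,-0.04,0,0,0,0],
    [0,0,-0.04,0,0,0,0],
    [0,0,0,0,0,0,0],
  ],
)

```text
time_s: 5.0
tool_pos: [0.5189, -0.1402, 0.4031]
tool_rot: [0.147, 0.989, -0.002, 0.004]
ft_force: [0.5, -1.2, 0.3]
gripper_width: 0.0003
```

Run:
```python
from h import *
c=camera("scene");a=c["img"][120:300,180:420];cv2.imwrite("pics/s2.png",cv2.resize(a,None,fx=3.3,fy=3.3,interpolation=3))
print(get_obs()["tool_pos"])
```

```text
[ 0.51860288 -0.14005535  0.39999639]
```

View pics/s2.png

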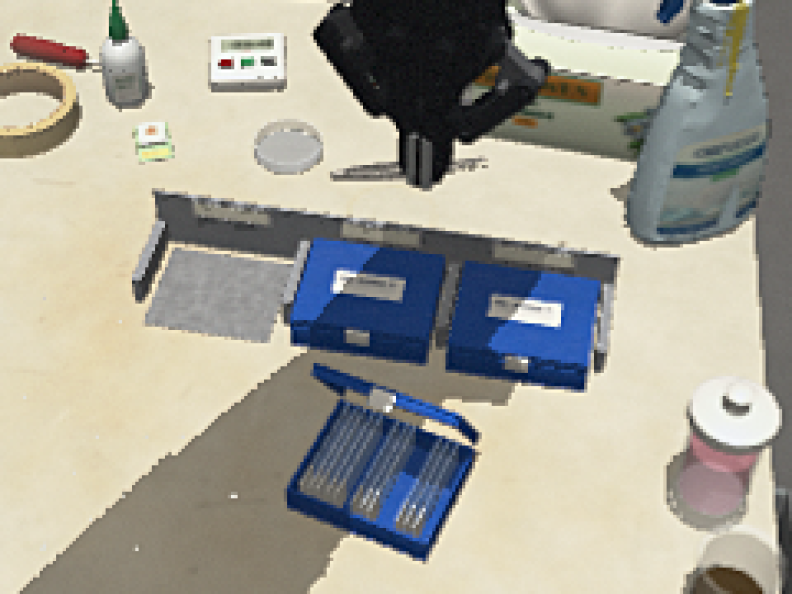

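Request:
send_rows(
  series=[
    [0,0,0,0,0,0.0455,0.5],
    [0,0,0,0,0,0.0455,0.5],
    [0,0,0,0,0,0.0455,0.5],
    [0,0,0,0,0,0.0455,0.5],
    [0,0,0,0,0,0.0455,0.5],
    [0,0,0,0,0,0.0455,0.5],
    [0,0,0,0,0,0.0455,0.5],
    [0,0,0,0,0,0.0455,0.5],
    [0,0,0,0,0,0.0455,0.5],
    [0,0,0,0,0,0.0455,0.5],
    [0,0,0,0,0,0.045,0.5],
    [-0.05,0,0,0,0,0,0.5],
    [-0.05,0,0,0,0,0,0.5],
    [0,0,0,0,0,0,0.5],
  ],
)

```text
time_s: 6.45
tool_pos: [0.487, -0.2396, 0.395]
tool_rot: [0.805, 0.593, -0.001, -0.001]
ft_force: [-0.6, 0.1, -0.5]
gripper_width: 0.0422
```

Run:
```python
from h import *
o=get_obs();print(o["tool_pos"],o["tool_rot"],o["gripper_width"],o["joint_pos"])
for n in("scene","top"):
    c=camera(n);i=c["img"]
    a=i[120:300,180:420] if n=="scene" else i[155:285,195:355]
    f=3.3 if n=="scene" else 4.6
    cv2.imwrite(f"pics/{n}3.png",cv2.resize(a,None,fx=f,fy=f,interpolation=3))
    for d in landmark_of(n,"slide_box")[:3]: print(n,d,px2w(c,d["centre"],0).round(4))
```

```text
[ 0.48702967 -0.23959512  0.39495592] [ 8.05112325e-01  5.93121542e-01 -8.22944408e-04 -5.51318175e-04] 0.04222899907345941 [-6.97960672e-01 -7.12385111e-02 -9.75335781e-02  1.54596072e+00
 -1.33967527e-03  1.17377128e+00]
scene {'centre': [298.5, 265.1], 'p': 0.58} [ 0.4794 -0.1326  0.    ]
top {'centre': [287.8, 251.9], 'p': 0.74} [ 0.4723 -0.1276  0.    ]
```

View pics/scene3.png

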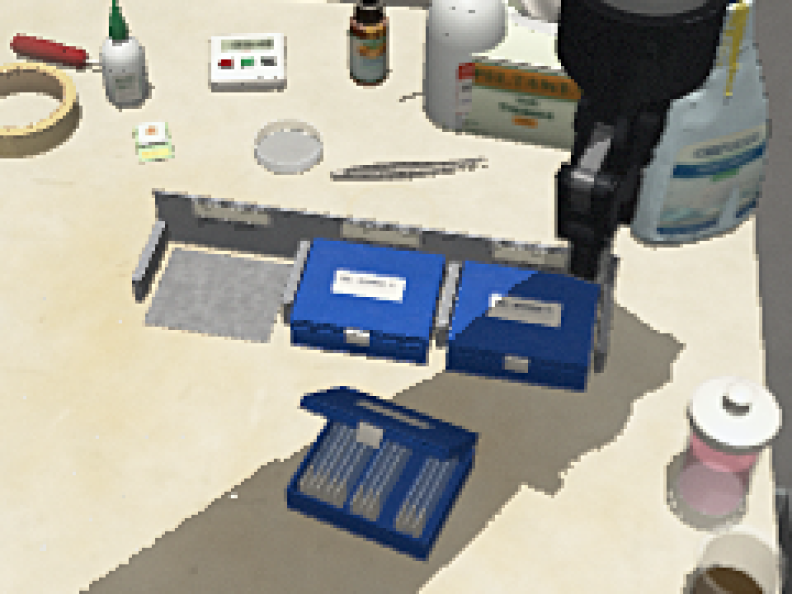

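View pics/top3.png

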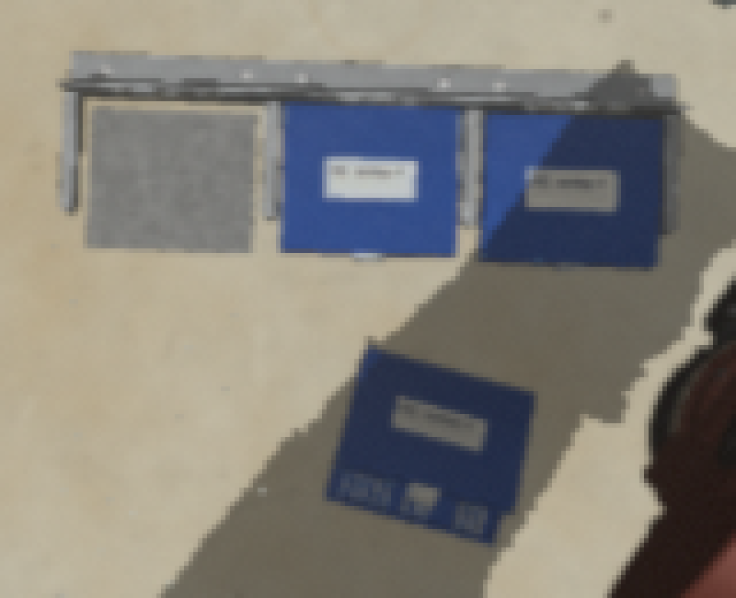

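Request:
send_rows(
  series=[
    [0.014,-0.0456,0,0,0,0,0.5],
    [0,0,0.043,0,0,0,0.5],
    [0,0,0.043,0,0,0,0.5],
    [0,0,0.043,0,0,0,0.5],
    [0,0,0.043,0,0,0,0.5],
    [0,0,0.025,0,0,0,0.5],
    [0,0,0.015,0,0,0,0.5],
    [0,0,0,0,0,0,0.5],
    [0,0,0,0,0,0,0.5],
    [0,0,0,0,0,0,0.5],
  ],
)

```text
time_s: 7.65
tool_pos: [0.4497, -0.2089, 0.1866]
tool_rot: [0.804, 0.595, 0.0, 0.001]
ft_force: [-0.0, -0.6, -0.3]
gripper_width: 0.0426
```

```bash
cat > look.py <<'E'
from h import *
import sys
t=sys.argv[1]
o=get_obs();q=o["tool_rot"];th=R.from_quat(q).as_matrix()[:,1]
print(o["time_s"],o["tool_pos"].round(4),"theta",round(float(np.arctan2(-th[0],th[1])),4),o["gripper_width"],o["ft_force"].round(1))
ims=[]
c=camera("scene");cv2.imwrite(f"pics/s{t}.png",cv2.resize(c["img"][150:300,200:370],None,fx=3.9,fy=3.9,interpolation=3))
c=camera("top");cv2.imwrite(f"pics/t{t}.png",cv2.resize(c["img"][155:285,195:355],None,fx=4.6,fy=4.6,interpolation=3))
E
python3 look.py 4
```

```text
7.65 [ 0.4497 -0.2089  0.1866] theta -1.8665 0.042633390806099805 [-0.  -0.6 -0.3]
```

View pics/s4.png

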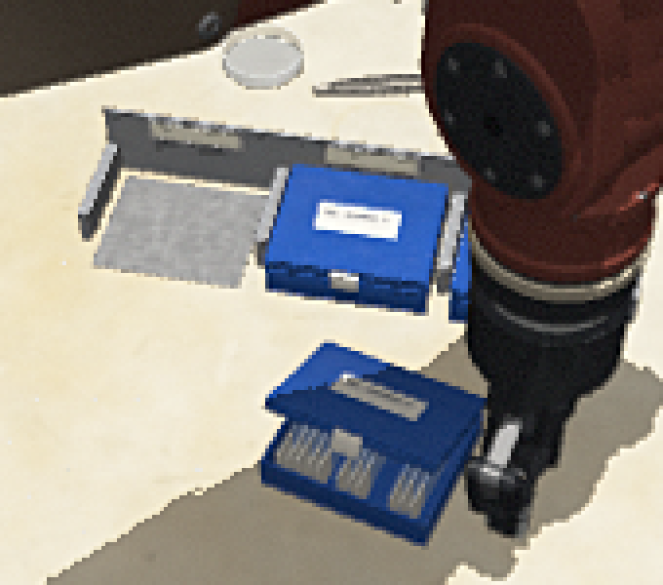

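View pics/t4.png

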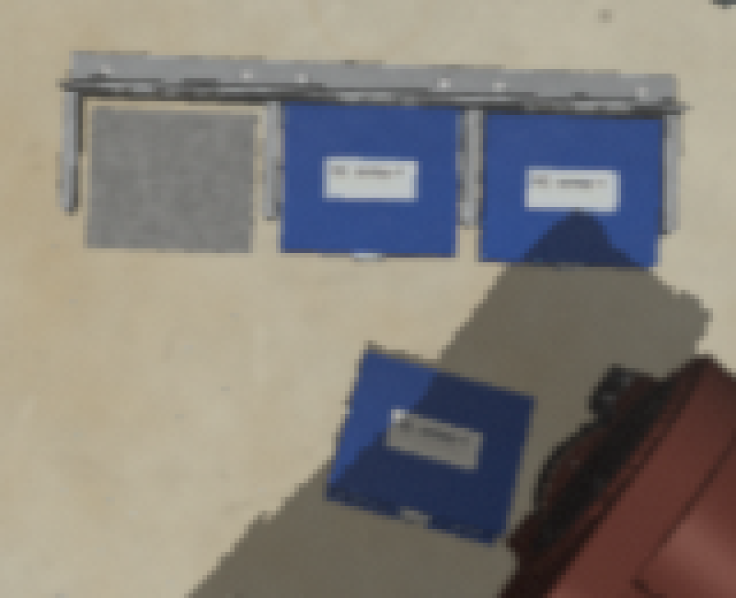

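Request:
send_rows(
  series=[
    [0,0,0,0,0,0,0.5],
    [0,0,0,0,0,0,0.5],
    [0,0,0,0,0,0,0.5],
    [0,0,0,0,0,0,0.5],
    [0,0,0,0,0,0,0.5],
    [0,0,0,0,0,0,0.5],
    [0,0,0,0,0,0,0.5],
    [0,0,0,0,0,0,0.5],
    [0,0,0,0,0,0,0.5],
    [0,0,0,0,0,0,0.5],
    [0,0,0,0,0,0,0.5],
    [0,0,0,0,0,0,0.5],
    [0,0,0,0,0,0,0.5],
    [0,0,0,0,0,0,0.5],
    [0,0,0,0,0,0,0.5],
  ],
)

```text
time_s: 9.25
tool_pos: [0.4489, -0.2085, 0.1847]
tool_rot: [0.804, 0.595, 0.0, -0.0]
ft_force: [0.5, 0.1, -0.1]
gripper_width: 0.043
```

```bash
python3 look.py 5
```

```text
9.25 [ 0.4489 -0.2085  0.1847] theta -1.8669 0.04302273465194604 [ 0.5  0.1 -0.1]
```

View pics/s5.png

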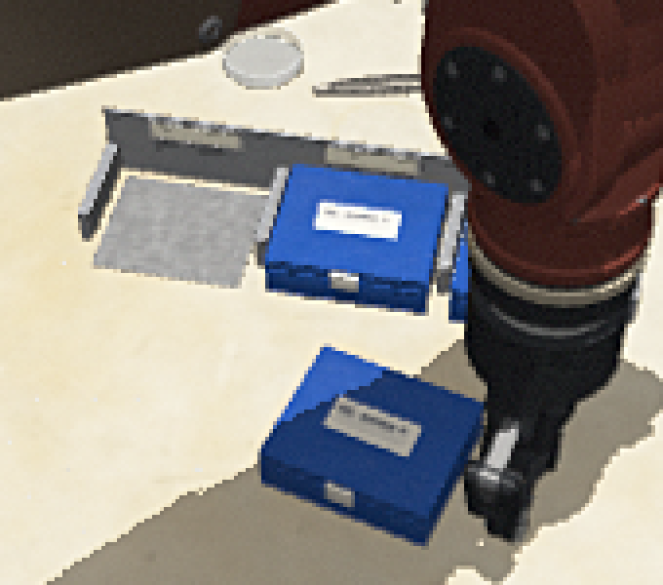

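Request:
send_rows(
  series=[
    [0.012,0,0,0,0,0,0.5],
    [0.009,0,0,0,0,0,0.5],
    [0.004,0,0,0,0,0,0.5],
    [0.008,0,0,0,0,-0.0045,0.5],
    [0.008,0,0,0,0,-0.0045,0.5],
    [0.008,0,0,0,0,-0.0045,0.5],
    [0.008,0,0,0,0,-0.0045,0.5],
    [0.008,0,0,0,0,-0.0045,0.5],
    [0.008,0,0,0,0,-0.0045,0.5],
    [0.008,0,0,0,0,-0.0045,0.5],
    [0.008,0,0,0,0,-0.0045,0.5],
    [0.008,0,0,0,0,-0.0045,0.5],
    [0,0,0,0,0,0,0.5],
  ],
)

```text
time_s: 10.65
tool_pos: [0.4733, -0.1137, 0.1846]
tool_rot: [0.764, 0.646, 0.0, -0.0]
ft_force: [0.2, 1.0, -0.7]
gripper_width: 0.0425
```

```bash
python3 look.py 6
```

```text
10.65 [ 0.4733 -0.1137  0.1846] theta -1.7379 0.04246410067045446 [ 0.2  1.  -0.7]
```

View pics/s6.png

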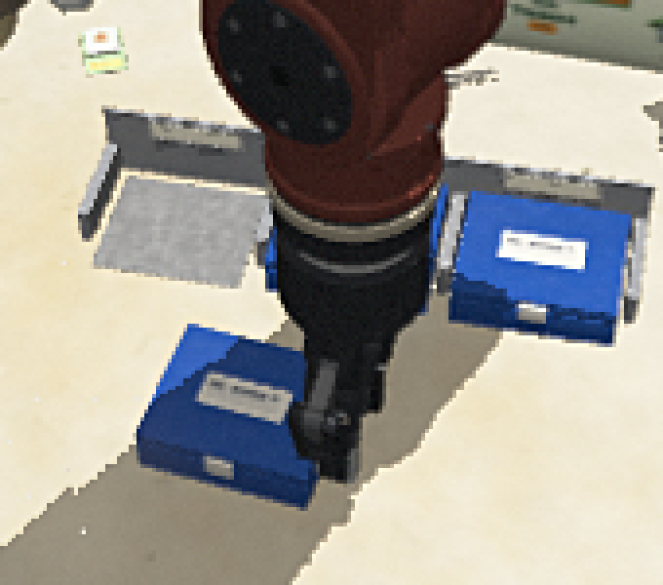

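View pics/t6.png

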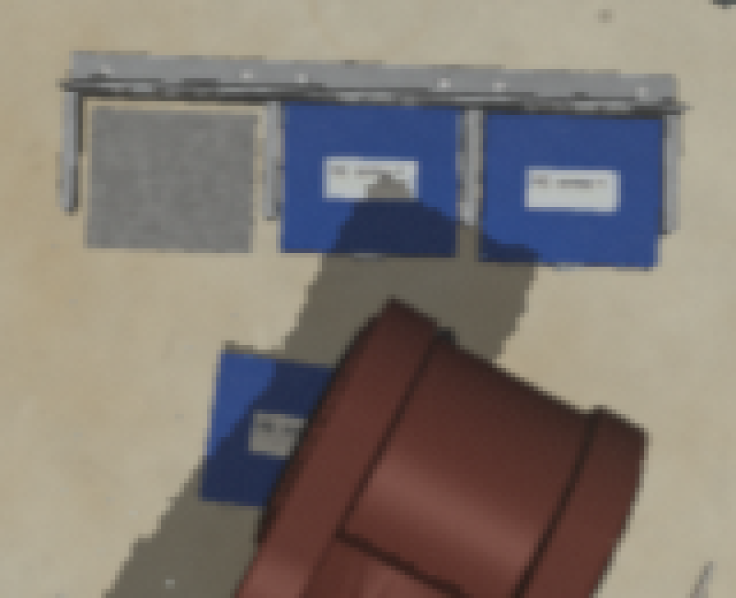

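```bash
cat > m.py <<'E'
from h import *
F=np.array([.628,.0135]);psi=-.062
f=lambda u,v:(195+(u+.5)/4.6-.5,155+(v+.5)/4.6-.5)
g=lambda u,v:(200+(u+.5)/3.9-.5,150+(v+.5)/3.9-.5)
def felt(p):
    d=np.array(p[:2])-F;c,s=np.cos(psi),np.sin(psi);return np.array([c*d[0]+s*d[1],-s*d[0]+c*d[1]])
def meas(cam,fn,pts,z):
    P=np.array([felt(px2w(cam,fn(*p),z)) for p in pts]);return P
E
python3 - <<'E'
from m import *
c=camera("top");s=camera("scene")
print(meas(c,f,[(221,345),(201,498)],.03))
print(meas(s,g,[(190,325),(139,436),(313,478)],.03))
o=get_obs();print(felt(o["tool_pos"]))
E
```

```text
[[-0.09325054 -0.03289637]
 [-0.17730525 -0.02532148]]
[[-0.09728642 -0.03294123]
 [-0.17848314 -0.02635292]
 [-0.18602027 -0.12418053]]
[-0.14649068 -0.13767904]
```

Request:
send_rows(
  series=[
    [0.0085,0,0,0,0,-0.0042,0.5],
    [0.0085,0,0,0,0,-0.0042,0.5],
    [0.0085,0,0,0,0,-0.0042,0.5],
    [0.0085,0,0,0,0,-0.0042,0.5],
    [0.0085,0,0,0,0,-0.0042,0.5],
    [0.0085,0,0,0,0,-0.0042,0.5],
    [0.0085,0,0,0,0,-0.0042,0.5],
    [0.0085,0,0,0,0,-0.0042,0.5],
    [0.005,0,0,0,0,0,0.5],
    [0,0,0,0,0,0,0.5],
    [0,0,0,0,0,0,0.5],
  ],
)

```text
time_s: 11.95
tool_pos: [0.4818, -0.042, 0.1845]
tool_rot: [0.729, 0.684, 0.0, -0.0]
ft_force: [0.5, 1.0, 0.4]
gripper_width: 0.0429
```

```bash
python3 look.py 7; python3 -c "
from m import *
print(felt(get_obs()['tool_pos']))"
```

```text
11.95 [ 0.4818 -0.042   0.1845] theta -1.6339 0.042871258521252516 [0.5 1.  0.4]
[-0.14247713 -0.06478546]
```

View pics/s7.png

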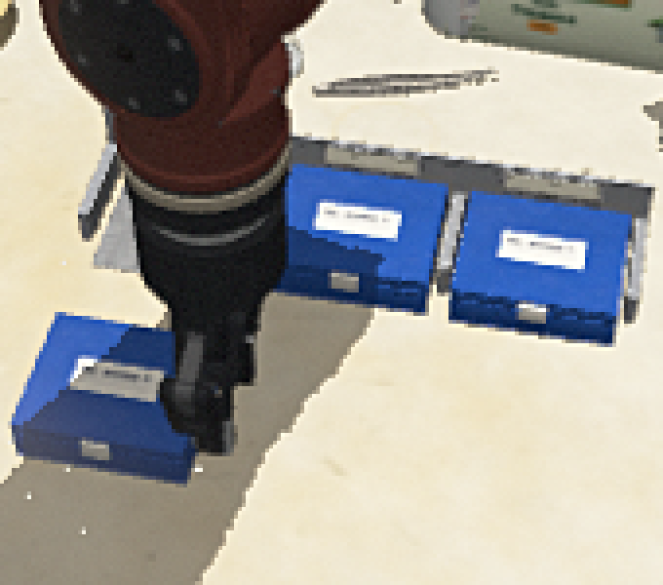

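View pics/t7.png

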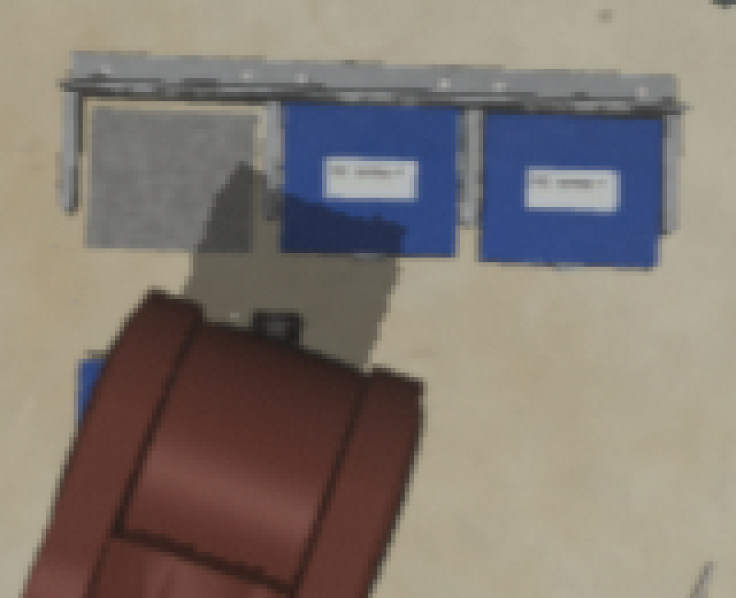

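Run:
```python
from m import *
s=camera("scene");c=camera("top")
print(meas(s,g,[(57,313),(13,423),(193,451)],.03))
print(meas(s,g,[(17,450),(192,482)],0))
print(meas(c,f,[(79,359)],.03))
# predicted front bottom for tests
```

```text
[[-0.10412693  0.04460713]
 [-0.18414888  0.04341612]
 [-0.18209642 -0.05752287]]
[[-0.18112698  0.04665118]
 [-0.18187603 -0.05488741]]
[[-0.10364674  0.04454512]]
```

Request:
send_rows(
  series=[
    [0.003,0,0,0,0,0,0.5],
    [0.002,0,0,0,0,0,0.5],
    [0,0,0,0,0,0,0.5],
    [0,0,0,0,0,0,0.5],
    [-0.015,0,0,0,0,0,0.5],
    [-0.015,0,0,0,0,0,0.5],
    [0,0,-0.04,0,0,0,0.7],
    [0,0,-0.04,0,0,0,0.7],
    [0,-0.05,0,0,0,-0.0455,0.7],
    [0,-0.05,0,0,0,-0.0455,0.7],
    [0,0,0,0,0,-0.0455,0.7],
    [0,0,0,0,0,-0.0455,0.7],
    [0,0,0,0,0,-0.0455,0.7],
    [0,0,0,0,0,-0.0455,0.7],
    [0,0,0,0,0,-0.0455,0.7],
    [0,0,0,0,0,-0.0455,0.7],
    [0,0,0,0,0,-0.0455,0.7],
    [0,0,0,0,0,-0.0455,0.7],
    [0,0,0,0,0,-0.045,0.7],
    [0,0,0,0,0,0,0.7],
  ],
)

```text
time_s: 14.15
tool_pos: [0.3919, -0.0675, 0.2657]
tool_rot: [0.048, 0.999, 0.0, 0.0]
ft_force: [-0.2, -0.2, 0.9]
gripper_width: 0.0599
```

```bash
python3 look.py 8; python3 -c "
from m import *
print(felt(get_obs()['tool_pos']))"
```

```text
14.15 [ 0.3919 -0.0675  0.2657] theta -0.095 0.05994908125921168 [-0.2 -0.2  0.9]
[-0.23062252 -0.0955072 ]
```

View pics/s8.png

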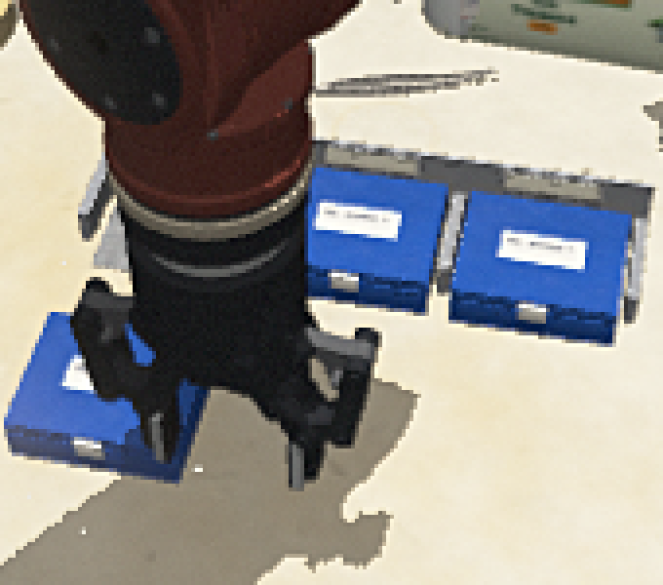

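View pics/t8.png

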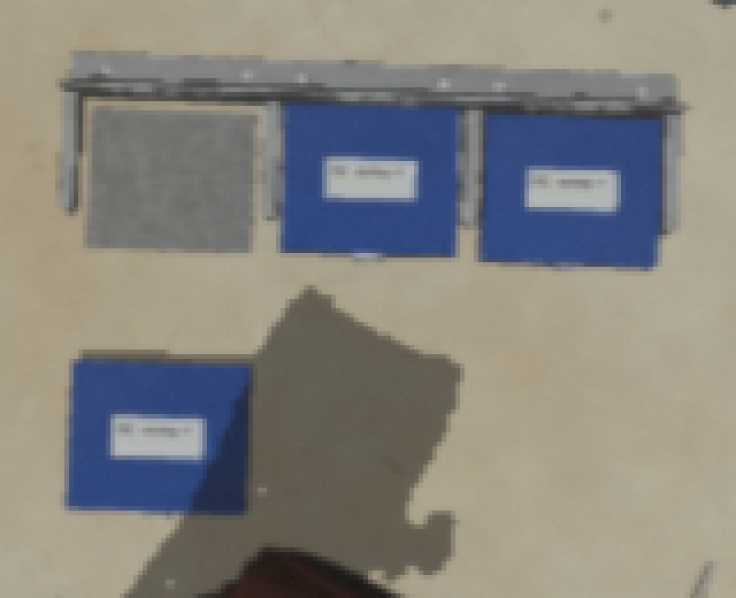

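```bash
cat > seg.py <<'E'
from m import *
def und(c):
    i=c["img"];h=cv2.cvtColor(i,cv2.COLOR_BGR2HSV);return cv2.inRange(h,(105,120,40),(130,255,255))
def boxes(z=.03):
    c=camera("top");m=und(c);n,l,st,ce=cv2.connectedComponentsWithStats(m)
    for k in range(1,n):
        if st[k][4]>800:
            ct,_=cv2.findContours((l==k).astype(np.uint8),0,1)
            P=np.array([felt(px2w(c,p[0],z)) for p in ct[0]]).astype(np.float32)
            r=cv2.minAreaRect(P);print(np.round(r[0],4),np.round(r[1],4),"deg",round(r[2],2),"area",st[k][4])
if __name__=="__main__": boxes()
E
python3 seg.py
python3 - <<'E'
from m import *
c=camera("top")
print(meas(c,f,[(73,359),(253,365),(247,515),(67,508)],.03))
E
```

```text
[ 0.0016 -0.1116] [0.0793 0.0919] deg 2.09 area 948
[ 0.     -0.2233] [0.0964 0.0803] deg 89.96 area 960
[-0.1445 -0.0005] [0.0937 0.079 ] deg 89.97 area 954
[[-0.10376013  0.04782085]
 [-0.10362215 -0.05090412]
 [-0.18572577 -0.05083742]
 [-0.18510834  0.04746437]]
```

Request:
send_rows(
  series=[
    [0,0,0,0,0,-0.0105,0.7],
    [-0.003,0.0472,0,0,0,0,0.7],
    [-0.003,0.0472,0,0,0,0,0.7],
    [0,0,0,0,0,0,0.7],
    [0,0,0.04,0,0,0,0.7],
    [0,0,0.042,0,0,0,0.7],
    [0,0,0,0,0,0,0.7],
    [0,0,0,0,0,0,0.7],
  ],
)

```text
time_s: 15.15
tool_pos: [0.4037, 0.0261, 0.1841]
tool_rot: [0.033, 0.999, 0.0, -0.001]
ft_force: [0.1, -0.2, -0.2]
gripper_width: 0.0596
```

```bash
python3 look.py 9; python3 -c "
from m import *
print(felt(get_obs()['tool_pos']))";python3 seg.py
```

```text
15.15 [0.4037 0.0261 0.1841] theta -0.0656 0.059564328530554086 [ 0.1 -0.2 -0.2]
[-0.22347802 -0.00155608]
[ 0.0016 -0.1116] [0.0793 0.0919] deg 2.09 area 946
[ 0.     -0.2233] [0.0964 0.0803] deg 89.79 area 958
```

View pics/s9.png

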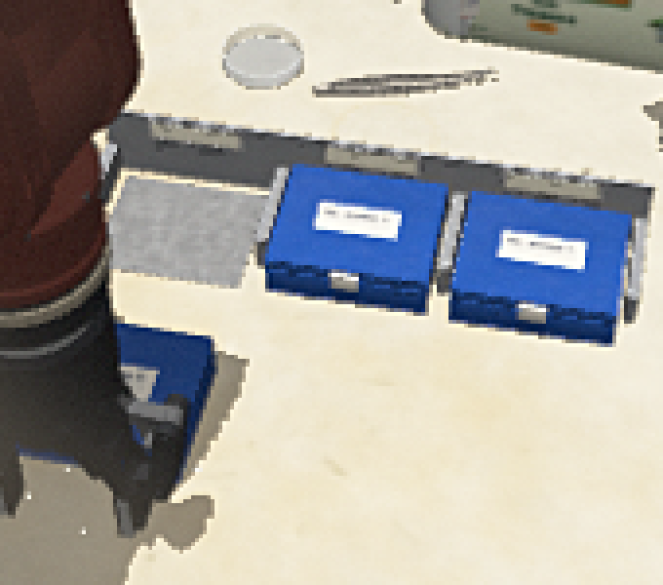

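Request:
send_rows(
  series=[
    [-0.01,0,0,0,0,-0.001,0.7],
    [-0.01,0,0,0,0,0,0.7],
    [-0.006,0,0,0,0,0,0.7],
    [-0.008,0,0,0,0,0,0.7],
    [-0.008,0,0,0,0,0,0.7],
    [-0.008,0,0,0,0,0,0.7],
    [-0.008,0,0,0,0,0,0.7],
    [-0.008,0,0,0,0,0,0.7],
    [-0.008,0,0,0,0,0,0.7],
    [-0.008,0,0,0,0,0,0.7],
    [-0.008,0,0,0,0,0,0.7],
    [-0.008,0,0,0,0,0,0.7],
    [0,0,0,0,0,0,0.7],
    [0,0,0,0,0,0,0.7],
  ],
)

```text
time_s: 16.7
tool_pos: [0.5019, 0.0203, 0.1837]
tool_rot: [0.03, 1.0, 0.0, 0.0]
ft_force: [-0.0, 0.5, -0.0]
gripper_width: 0.0595
```

```bash
python3 look.py 10; python3 -c "
from m import *
print(felt(get_obs()['tool_pos']))"
```

```text
16.7 [0.5019 0.0203 0.1837] theta -0.061 0.05946741257765353 [-0.   0.5 -0. ]
[-0.12654943 -0.00099886]
```

View pics/s10.png

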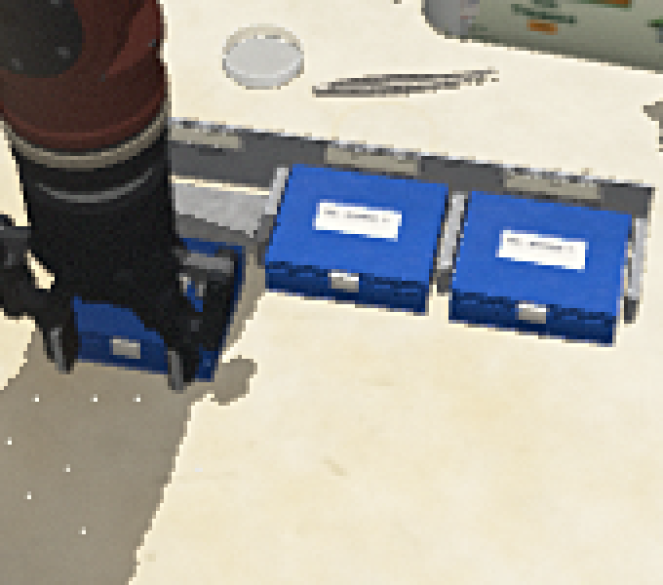

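View pics/t10.png

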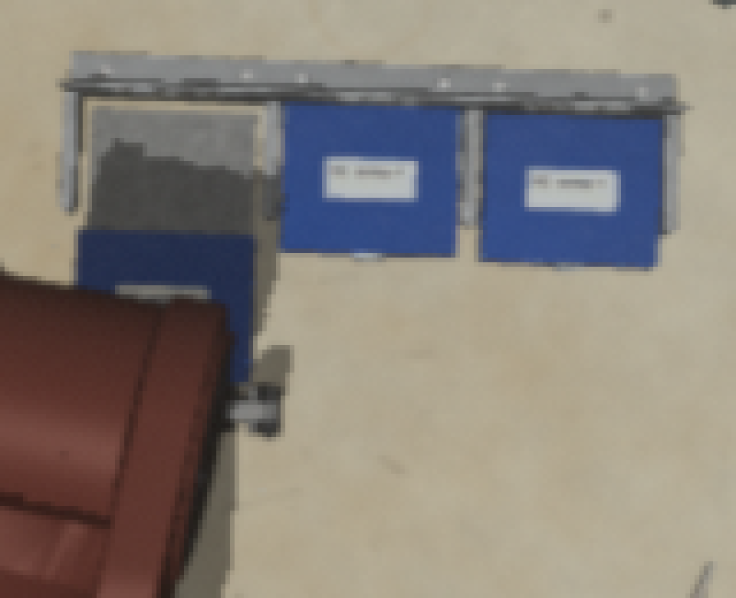

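Run:
```python
from m import *
c=camera("top")
print(meas(c,f,[(78,230),(256,236)],.03), meas(c,f,[(78,92),(266,100)],.0))
```

```text
[[-0.03274256  0.04816624]
 [-0.03245922 -0.04980152]] [[ 0.04749099  0.05536876]
 [ 0.04706338 -0.05121402]]
```

Request:
send_rows(
  series=[
    [-0.008,0,0,0,0,0,0.7],
    [-0.008,0,0,0,0,0,0.7],
    [-0.008,0,0,0,0,0,0.7],
    [-0.008,0,0,0,0,0,0.7],
    [-0.008,0,0,0,0,0,0.7],
    [-0.008,0,0,0,0,0,0.7],
    [-0.007,0,0,0,0,0,0.7],
    [-0.006,0,0,0,0,0,0.7],
    [-0.004,0,0,0,0,0,0.7],
    [-0.002,0,0,0,0,0,0.7],
    [-0.002,0,0,0,0,0,0.7],
    [0,0,0,0,0,0,0.7],
    [0,0,0,0,0,0,0.7],
  ],
)

```text
time_s: 18.15
tool_pos: [0.5707, 0.016, 0.1839]
tool_rot: [0.03, 1.0, 0.0, 0.0]
ft_force: [0.7, 0.3, -0.0]
gripper_width: 0.0597
```

```bash
python3 look.py 11; python3 -c "
from m import *
print(felt(get_obs()['tool_pos']))"
```

```text
18.15 [0.5707 0.016  0.1839] theta -0.061 0.05971262397542239 [ 0.7  0.3 -0. ]
[-0.05739092 -0.00101463]
```

View pics/t11.png

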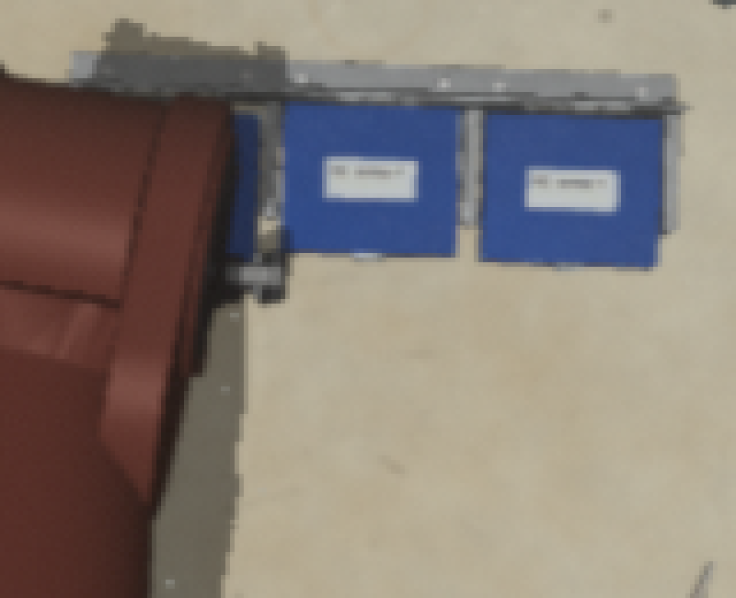

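Request:
send_rows(
  series=[
    [-0.002,0,0,0,0,0,0.7],
    [-0.002,0,0,0,0,0,0.7],
    [-0.001,0,0,0,0,0,0.7],
    [0,0,0,0,0,0,0.7],
  ],
)

```text
time_s: 18.65
tool_pos: [0.5758, 0.0157, 0.1837]
tool_rot: [0.031, 1.0, 0.0, 0.0]
ft_force: [-0.8, 0.6, 1.3]
gripper_width: 0.0601
```

Request:
send_rows(
  series=[
    [-0.001,0,0,0,0,0,0.7],
    [-0.001,0,0,0,0,0,0.7],
    [0,0,0,0,0,0,0.7],
  ],
)

```text
time_s: 18.95
tool_pos: [0.5777, 0.0156, 0.1836]
tool_rot: [0.031, 1.0, 0.0, 0.0]
ft_force: [-0.3, -0.1, 0.9]
gripper_width: 0.0599
```

Request:
send_rows(
  series=[
    [-0.001,0,0,0,0,0,0.7],
    [0,0,0,0,0,0,0.7],
  ],
)

```text
time_s: 19.15
tool_pos: [0.5787, 0.0156, 0.1837]
tool_rot: [0.031, 1.0, 0.0, 0.0]
ft_force: [-0.6, -0.3, 0.2]
gripper_width: 0.0596
```

Request:
send_rows(
  series=[
    [-0.001,0,0,0,0,0,0.7],
    [0,0,0,0,0,0,0.7],
  ],
)

```text
time_s: 19.35
tool_pos: [0.5795, 0.0155, 0.1836]
tool_rot: [0.031, 1.0, 0.0, -0.0]
ft_force: [-2.6, 0.4, 0.5]
gripper_width: 0.0601
```

Request:
send_rows(
  series=[
    [-0.001,0,0,0,0,0,0.7],
    [0,0,0,0,0,0,0.7],
  ],
)

```text
time_s: 19.55
tool_pos: [0.5799, 0.0156, 0.1835]
tool_rot: [0.031, 1.0, 0.0, -0.001]
ft_force: [-7.8, 0.4, 4.9]
gripper_width: 0.06
```

Request:
send_rows(
  series=[
    [0,0,0,0,0,0,0.7],
    [0.005,0,0,0,0,0,0.7],
    [0.02,0,0,0,0,0,0.7],
    [0.03,0,0,0,0,0,0.7],
    [0.02,0,-0.04,0,0,0,0.7],
    [0.02,0,-0.045,0,0,0,0.7],
    [0.02,-0.04,-0.02,0,0,0,0.7],
    [0.02,-0.045,0,0,0,0,0.7],
    [0.02,-0.045,0,0,0,0,0.7],
    [0,-0.045,0,0,0,0,0.7],
    [0,0,0,0,0,0,0.7],
    [0,0,0,0,0,0,0.7],
  ],
)

```text
time_s: 20.75
tool_pos: [0.415, -0.1507, 0.2888]
tool_rot: [0.032, 0.999, -0.0, 0.001]
ft_force: [0.6, 0.5, 0.3]
gripper_width: 0.06
```

```bash
python3 look.py 12; python3 seg.py
python3 - <<'E'
from m import *
for n in("top","scene"):
    c=camera(n)
    for d in landmark_of(n,"slide_box"): print(n,d,felt(px2w(c,d["centre"],0)).round(4))
E
```

```text
20.75 [ 0.415  -0.1507  0.2888] theta -0.0637 0.06004897544881938 [0.6 0.5 0.3]
[0.003  0.0002] [0.0809 0.0964] deg 0.36 area 974
[ 0.0016 -0.1116] [0.0793 0.0919] deg 2.09 area 954
[-1.000e-04 -2.234e-01] [0.0806 0.0965] deg 0.17 area 964
top {'centre': [234.7, 189.8], 'p': 0.91} [ 0.01   -0.0064]
top {'centre': [278.5, 135.6], 'p': 0.39} [ 0.1573 -0.1156]
scene {'centre': [248.6, 206.3], 'p': 0.9} [ 0.0094 -0.0027]
```

View pics/t12.png

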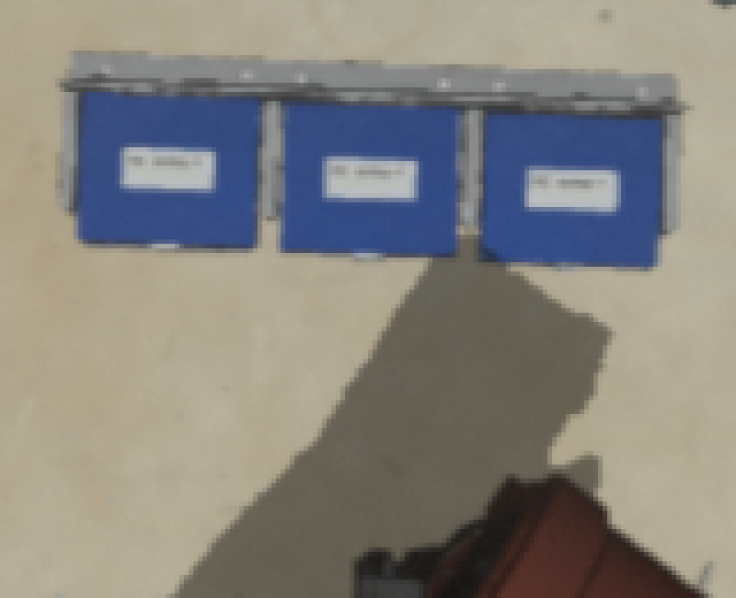

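View pics/s12.png

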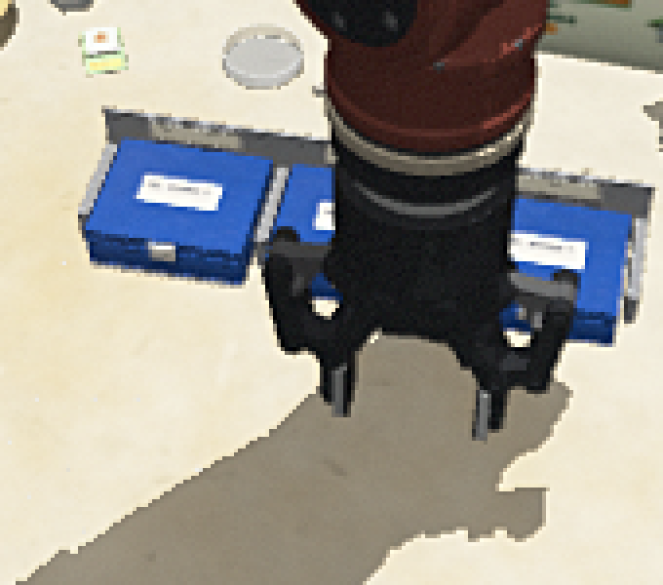

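```bash
python3 -c "
from bench import *
print(job_done())"
```

```text
the job is handed in; nothing more can be done
None
```

The slide box is shut and standing in the empty left bay, square and against the back wall. I handed the job in at about 21 s of the 72 s allowed; no verdict was reported.

**What I did:**
- I tipped the lid forward from behind with the closed fingers. It fell shut while the box was still about 145 mm in front of the rack.
- I pushed the box left with two spread fingers on its right side, turning it square with the rack on the way.
- I pushed it in from the front with the fingers either side of the catch. The wall contact showed as about 8 N, and the box stopped moving. I then backed the arm well clear.

**Last checks:**
- **Box position:** the top-camera outline puts the middle of the box top 3 mm behind the felt's origin. The box's shape alone accounts for about 2 mm of that, so it is about 1 mm off home. It sat about 0.2 mm off the bay's middle line and within 0.4° of square.
- **Lid:** it looks shut in both views.
- **Filed boxes:** their measured positions did not change from before the final push. They were not visibly disturbed at any stage.
- **Other things on the bench:** I did not measure these again at the end. The arm kept clear of them throughout.

**One check disagreed:** the landmark network placed the slide box about 10 mm too deep and up to 6 mm off the middle line. The box cannot be that deep because of the back wall, so I relied on the outline and the contact force.

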